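# Fetch the T-handle from the sliding-lid instrument case

## Task

In the bone-surgery practice room, slide the lid of the beige instrument case all the way open along its tracks and leave it open. Then lift the steel T-handle (the one with the crossbar, not the straight punch beside it) out of the case and set it down gently, without dropping it, flat on the floor of the empty shallow steel tray.

Things in the scene. Friction and masses are not known exactly. Their poses are not given: they have to be found in the camera images.
- lid (a joint): Lid of the beige case, m: 0 shut, 0.160 fully open against its stop; starts at 0 to 0.02. It slides level, about 1.2 N of friction, no spring, stays where left. The case is fixed, 340 x 172 x 61 mm: one half is the compartment under the lid, all clear when fully open; the other half is closed and the lid slides over it.
- lid_tab (a point): Centre of the lid's finger tab, 72 mm above the table: an upright beige bar, 14 mm thick along the slide, 60 mm wide across it, its top 16 mm above this point, its foot 16 mm below on the flat lid (162 x 156 mm, tab in its middle). x points the way the lid slides open, y across the case, z up. The case's side walls end 11 mm below this point, 76 mm to either side.
- t_handle: Steel T, 150 g +-30 %, flat in the case along it; a straight punch lies 76 mm beside it. Shaft 14 x 14 mm; crossbar 60 x 14 x 14. Origin: shaft's underside; x along shaft, z up: crossbar x -52 to -38 mm, free end +68. Rests 22 mm above the table on 2 cross ribs, 23 mm or more either side of the origin; between them 12 mm free below. Walls 60 mm high, 35 mm or more from the shaft's centre line.
- tray: Shallow empty steel tray, fixed on the table, 200 mm along x, 180 mm along y, 18 mm high, walls and floor 3 mm thick, open on top. Origin at the centre of its underside, z up; the inner floor is at z = 3 mm.

How it is judged:
By the outcome, as a careful person would: the job done as asked, in the order asked, and still so for the second after the job is handed in, with the robot touching nothing.
It also fails if it takes over 54 s, if anything falls off the work surface, if the arm or the gripper's body presses on something with over 40 N, if the wrist force passes 120 N, or if a joint passes its speed limit or range.

## Robot

A 6-joint arm with a two-finger parallel gripper is mounted at the origin on the work surface. World frame = base frame: x ahead of the robot, y to its left, z up, the work surface at z = 0. Lengths are in m, angles in rad, forces in N, time in s.
With the tool pointing down it reaches from about 0.275 to 0.85 m from the base axis. Payload 19 kg.
Tool frame: the origin (TCP) lies at the centre of the arm's flange, where the gripper is bolted on; the fingertips stand 173 mm ahead of it and the grasp point (between the pads) lies 155 mm ahead of it (r.hold_point_z is the distance from the TCP to the grasp point, in m); z points along the fingers, y is the direction in which the jaws open and shut (so a half turn about z gives the same grasp; the last joint's range is limited). The gripper opens to 85 mm and grips with 20 to 120 N. Pads are 22 mm wide; open, the fingers measure 114 mm over their backs; the gripper's body (76 mm by 85 mm) begins 54 mm behind the grasp point. The pads swing forward as they close: fully open they stand 13 mm farther back than shut.
Start: joints at [-1.42, 0.15, 1.437, -0, 1.554, -0.134], TCP at [0.162, -0.552, 0.405] pointing down, gripper open.
Joint ranges: [-2.8, 2.8], [-0.68, 2.1], [0.12, 2.68], [-1.39, 4.53], [0.16, 2.79], [-2.81, 2.81]. Speed limits (rad/s): [1.89, 1.89, 2.22, 3.01, 3.01, 3.01].

## Interface

Orientations are given as a unit quaternion [x, y, z, w].
In Python, from workcell import r gives the robot as it stands.
- The arm moves only by the tool step_arm, never from a script. Its argument "plan" is a list of rows, each an object with "offset": the shift along the tool's x, y, z in cm, a list of three; "delta_rot": the turn, a rotation vector about the tool's x, y, z in rad, a list of three. A call has 1 to 5 rows; each row is the pose to reach, as a shift and turn from the pose measured when the call began, along the tool's axes at that moment; what a row does not reach only later rows make up. A row lasts 1/8 s, in which the tool goes at most 62.5 mm and 10.7 degrees, less where a joint would pass 70% of its speed; a pose out of reach is approached as far as the arm can. A call with a gripper value outside its range is refused whole. "hand" is the opening, from 0 (shut) to 1 (fully open), set as the call begins (left out, the last holds). The fingers move at their own pace and stop on an object; "grip_force" is the grip in N (left out, the last holds). Time passes only in rows, so rows that repeat a pose let the fingers close. It gives the time, the measured TCP pose, the force and the opening at its end, in the units of the state.
- r.get_obs(): the state, without advancing time (a new reading comes with each control period).
- r.capture(name): name is "scene" or "side" or "wrist"; returns a dict with "frame" (480x640x3 uint8, red, green, blue), "depth" (480x640 float32, m along the optical axis (not along the pixel's ray), 0 where there is no reading), "fx", "fy", "cx", "cy" (pixels), "R" (3x3) and "t" (3): a world point X has camera coordinates R X + t. Camera axes: x right, y down, z forward; pixel columns grow to the right and rows downward; lengths in m; the calibration is good to about 2 mm. A picture is of the moment at which its call begins.
- r.hand_in(): hands the job in, once; it reports no verdict.
The state is a dict: "t": time; "qpos": joint angles; "joint_vel": joint speeds; "joint_efforts": joint torques, N m; "position": TCP position; "ee_rot": TCP orientation; "wrist_force": force on the tool from outside, world axes, zero at the start; "torque": the same for the moment, N m; "finger_gap": finger opening in m.
Only numpy, scipy, OpenCV 4.12 (cv2) and the standard library are available. Lean on these libraries where they do the work, as an engineer would, in place of code of your own. Each camera call takes 0.05 s, during which the arm holds its last target. There are 200 camera calls.

## Working session

There is one attempt and no reset: what is moved stays moved. The work goes in short steps, Python scripts to look and compute and a tool call to move; the robot and the scene stay as the last step left them, time stands still between calls to the robot, and variables do not carry over. Pictures are saved under pics/ and viewed, about 8 in all and at most 12, crops included, and the job is handed in when it is done.

Besides the shell and the picture viewer there is one more tool, called after "Call:" as name(argument=value, ...), one argument or row to a line, values as JSON. step_arm: Moves the arm, as the interface text tells. Its arguments: {"type":"object","properties":{"plan":{"type":"array"},"hand":{"type":"number"},"grip_force":{"type":"number"}},"required":["plan"]}

```bash
ls; mkdir -p pics; cat > h.py <<'E'
import numpy as np,cv2
from workcell import r
def world(c,u,v,d=None,z=None):
    ray=np.array([(u-c['cx'])/c['fx'],(v-c['cy'])/c['fy'],1.0]); R=np.array(c['R']);t=np.array(c['t'])
    o=-R.T@t; w=R.T@ray
    return o+w*(d if z is None else (z-o[2])/w[2])
def cloud(c):
    v,u=np.mgrid[:480,:640]; d=c['depth']
    P=np.stack([(u-c['cx'])/c['fx']*d,(v-c['cy'])/c['fy']*d,d],-1)
    return (P-np.array(c['t']))@np.array(c['R'])
def save(c,n): cv2.imwrite('pics/'+n,c['frame'][:,:,::-1])
E
python3 - <<'E'
from h import *
for n in("scene","side"):
    c=r.capture(n); save(c,n+'0.png'); np.savez('/tmp/'+n+'0.npz',**c)
    print(n,-np.array(c['R']).T@np.array(c['t']),c['R'][2])
o=r.get_obs();print(o)
E
```

```text
pics
scene [ 0.97614785 -0.20113457  0.64074227] [-0.58406406  0.17780699 -0.79199359]
side [ 0.46483842 -0.62306958  0.68993205] [ 0.13152345  0.65732813 -0.74203861]
{'t': 0.1, 'qpos': array([-1.42001140e+00,  1.50915730e-01,  1.43793162e+00,  2.51045496e-05,
        1.55380709e+00, -1.34021473e-01]), 'joint_vel': array([-0.00065933, -0.00024649, -0.00049582, -0.00108018, -0.00167005,
       -0.00049021]), 'joint_efforts': array([ 5.98545594e-03, -7.14379978e+01, -5.71794927e+01, -4.24236919e-05,
        7.05209808e-03,  3.10225676e-05]), 'position': array([ 0.16152655, -0.55181227,  0.40416488]), 'ee_rot': array([ 9.89877679e-01,  1.41922160e-01,  8.10017515e-06, -5.30977608e-04]), 'wrist_force': array([-0.63999425,  0.09925302, -0.62225253]), 'torque': array([-0.00110885, -0.00030919,  0.04554027]), 'finger_gap': 0.08573277500799292}
```

View pics/scene0.png

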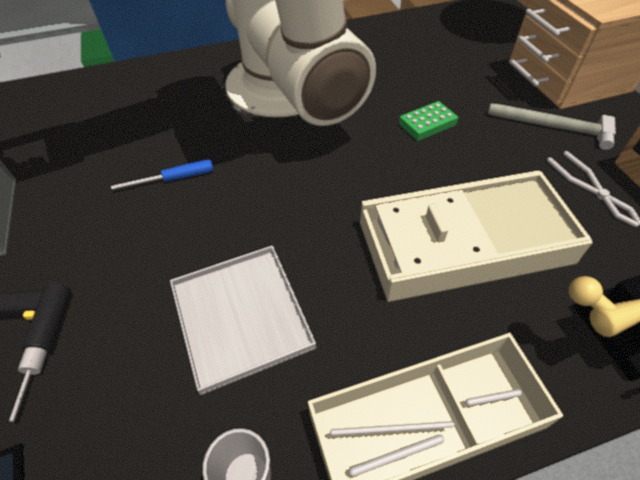

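View pics/side0.png

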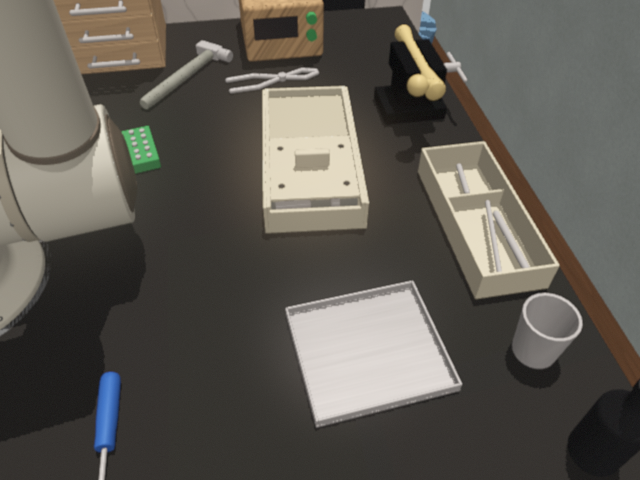

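The scene view shows the case at about (475,235) with its lid tab at (438,222). The side view shows the case at (315,158), the tab at (312,158) and the tray at (372,352). The lid opens away from the side camera, towards +y, and a small gap shows at the near end.

```bash
python3 - <<'E'
from h import *
for n,cb,tb in(("side",(255,85,370,235),(280,280,465,425)),("scene",(355,165,595,300),(165,240,320,395))):
    c=dict(np.load(f'/tmp/{n}0.npz')); P=cloud(c); 
    def sel(b,lo,hi):
        Q=P[b[1]:b[3],b[0]:b[2]].reshape(-1,3); return Q[(Q[:,2]>lo)&(Q[:,2]<hi)&(c['depth'][b[1]:b[3],b[0]:b[2]].ravel()>0)]
    def rect(Q): 
        (m,s,a)=cv2.minAreaRect((Q[:,:2]*1000).astype(np.float32)); return len(Q),np.round(m,1),np.round(s,1),round(a,2)
    tab=sel(cb,.078,.1); print(n,'tab',rect(tab),np.percentile(tab[:,2],[5,50,95]))
    print(' case',rect(sel(cb,.03,.1)), 'lid',rect(sel(cb,.052,.0585)))
    a=sel(cb,.01,.1); print(' hist',np.histogram(a[:,2],bins=np.arange(.01,.1,.005)))
    t=sel(tb,.001,.03); print(' tray',rect(t), 'rim',rect(sel(tb,.012,.025)),np.median(t[:,2]))
E
```

```text
side tab (317, array([587.9, 114.1]), array([18.6, 58.6]), 82.92) [0.07902089 0.08664664 0.08932212]
 case (12056, array([595.9, 181.4]), array([346.9, 171.8]), 83.65) lid (4922, array([596. , 182.1]), array([344.3, 171.8]), 83.64)
 hist (array([ 330,  296,  381,  263,  376,  399, 1186, 2739,  963, 4833, 1038,
         83,   77,   74,   86,  196,    6]), array([0.01 , 0.015, 0.02 , 0.025, 0.03 , 0.035, 0.04 , 0.045, 0.05 ,
       0.055, 0.06 , 0.065, 0.07 , 0.075, 0.08 , 0.085, 0.09 , 0.095]))
 tray (17935, array([ 624. , -226.1]), array([237.3, 286.5]), 80.04) rim (1673, array([ 609.7, -229.8]), array([201., 183.]), 4.55) 0.0030640107415506575
scene tab (335, array([586.7, 114. ]), array([15.5, 61.3]), 83.07) [0.07953679 0.08774387 0.08978933]
 case (17594, array([593. , 181.2]), array([342. , 174.7]), 83.96) lid (6621, array([592.9, 180. ]), array([338.4, 174.5]), 84.0)
 hist (array([ 701,  344,  386,  405,  445,  403, 1225, 5167,  917, 7019, 1954,
         47,   51,   57,   55,  241,   13]), array([0.01 , 0.015, 0.02 , 0.025, 0.03 , 0.035, 0.04 , 0.045, 0.05 ,
       0.055, 0.06 , 0.065, 0.07 , 0.075, 0.08 , 0.085, 0.09 , 0.095]))
 tray (17643, array([ 592. , -239.3]), array([281. , 282.6]), 71.93) rim (1349, array([ 608. , -230.8]), array([202.3, 180.2]), 4.66) 0.00349773168635643
```

```bash
cat >> h.py <<'E'
from scipy.spatial.transform import Rotation as Ro
def go(x,y,z,th):
    "offset (cm) and delta_rot for TCP at x,y,z, tool down, tool x at world angle th (deg)"
    o=r.get_obs(); R0=Ro.from_quat(o['ee_rot'])
    a=np.radians(th); X=[np.cos(a),np.sin(a),0];Y=[np.sin(a),-np.cos(a),0]
    Rt=Ro.from_matrix(np.array([X,Y,[0,0,-1]]).T)
    print('off',np.round(100*R0.inv().apply(np.array([x,y,z])-o['position']),2),'rot',np.round((R0.inv()*Rt).as_rotvec(),4),'t',o['t'],'F',np.round(o['wrist_force'],1),'pos',np.round(o['position'],4))
E
python3 -c "
from h import *
go(.5873,.114,.30,-6.2)"
```

```text
off [ 59.57 -51.93  10.48] rot [-0.0011  0.      0.393 ] t 0.1 F [-0.6  0.1 -0.6] pos [ 0.1615 -0.5518  0.4042]
```

Call:
step_arm(
  plan=[
    {"offset": [59.57,-51.93,10.48],"delta_rot": [0,0,0.393]},
    {"offset": [59.57,-51.93,10.48],"delta_rot": [0,0,0.393]},
    {"offset": [59.57,-51.93,10.48],"delta_rot": [0,0,0.393]},
    {"offset": [59.57,-51.93,10.48],"delta_rot": [0,0,0.393]},
    {"offset": [59.57,-51.93,10.48],"delta_rot": [0,0,0.393]},
  ],
  hand=0.6,
)

```text
t: 0.72
position: [0.3272, -0.292, 0.3638]
ee_rot: [0.999, -0.054, -0.0, -0.001]
wrist_force: [1.3, -0.3, -0.3]
finger_gap: 0.0512
```

```bash
python3 -c "
from h import *
go(.5873,.114,.30,-6.2)"
```

```text
off [ 21.45 -43.17   6.42] rot [-0.0011  0.0001 -0.0005] t 0.725 F [ 1.3 -0.3 -0.3] pos [ 0.3272 -0.292   0.3638]
```

Call:
step_arm(
  plan=[
    {"offset": [21.4,-43.2,6.4],"delta_rot": [0,0,0]},
    {"offset": [21.4,-43.2,6.4],"delta_rot": [0,0,0]},
    {"offset": [21.4,-43.2,6.4],"delta_rot": [0,0,0]},
    {"offset": [21.4,-43.2,6.4],"delta_rot": [0,0,0]},
    {"offset": [21.4,-43.2,6.4],"delta_rot": [0,0,0]},
  ],
)

```text
t: 1.35
position: [0.4939, -0.0305, 0.3229]
ee_rot: [0.999, -0.054, 0.0, -0.0]
wrist_force: [0.8, -0.4, 0.5]
finger_gap: 0.0511
```

```bash
python3 -c "
from h import *
go(.5873,.114,.30,-6.2)"
```

```text
off [  7.72 -15.37   2.31] rot [-0.0009 -0.     -0.0003] t 1.35 F [ 0.8 -0.4  0.5] pos [ 0.4939 -0.0305  0.3229]
```

Call:
step_arm(
  plan=[
    {"offset": [7.7,-15.4,2.3],"delta_rot": [0,0,0]},
    {"offset": [7.7,-15.4,2.3],"delta_rot": [0,0,0]},
    {"offset": [7.7,-15.4,2.3],"delta_rot": [0,0,0]},
    {"offset": [7.7,-15.4,2.3],"delta_rot": [0,0,0]},
    {"offset": [7.7,-15.4,2.3],"delta_rot": [0,0,0]},
  ],
)

```text
t: 1.98
position: [0.5869, 0.1141, 0.2997]
ee_rot: [0.999, -0.054, -0.0, -0.0]
wrist_force: [-0.6, -0.7, 0.0]
finger_gap: 0.051
```

```bash
python3 - <<'E'
from h import *
c=r.capture('wrist'); save(c,'w1.png'); P=cloud(c)
Q=P[(P[...,2]>.083)&(P[...,2]<.094)&(c['depth']>0)]
print(len(Q),np.mean(Q,0),cv2.minAreaRect((Q[:,:2]*1000).astype(np.float32)))
go(.5873,.114,.237,-6.2)
E
```

```text
3695 [0.58787499 0.11586107 0.09046053] ((585.4205322265625, 116.21232604980469), (14.005881309509277, 59.64517593383789), 83.65026092529297)
off [ 0.05 -0.04  6.31] rot [-0.0006  0.0002 -0.0007] t 2.025 F [ 0.3  0.3 -0.3] pos [0.5868 0.1136 0.3001]
```

View pics/w1.png

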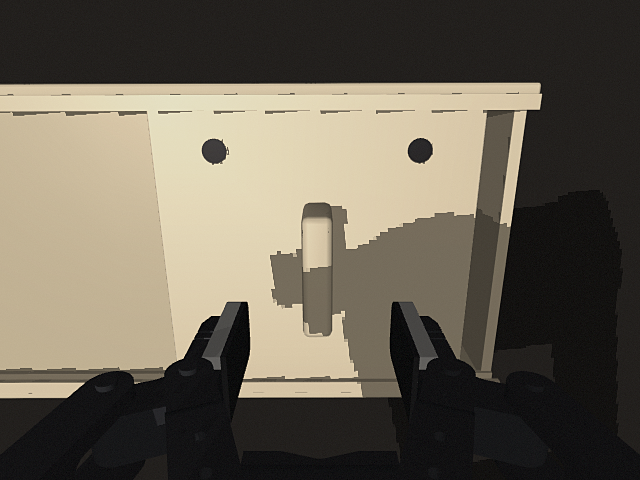

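The wrist view shows the tab at (316,270), centred between the pads at (240,350) and (400,350). The gap at the near end of the lid is at (500,200). I'll descend and grip the tab.

Call:
step_arm(
  plan=[
    {"offset": [0,-0.2,5],"delta_rot": [0,0,0]},
    {"offset": [0,-0.2,6.2],"delta_rot": [0,0,0]},
    {"offset": [0,-0.2,6.2],"delta_rot": [0,0,0]},
  ],
)

```text
t: 2.4
position: [0.5869, 0.115, 0.2384]
ee_rot: [0.998, -0.055, -0.0, -0.0]
wrist_force: [1.2, 0.1, 0.2]
finger_gap: 0.0514
```

Call:
step_arm(
  plan=[
    {"offset": [0,0,0],"delta_rot": [0,0,0]},
    {"offset": [0,0,0],"delta_rot": [0,0,0]},
    {"offset": [0,0,0],"delta_rot": [0,0,0]},
    {"offset": [0,0,0],"delta_rot": [0,0,0]},
  ],
  hand=0,
  grip_force=40,
)

```text
t: 2.9
position: [0.5872, 0.115, 0.2399]
ee_rot: [0.998, -0.055, 0.001, -0.0]
wrist_force: [-1.7, -1.0, 8.5]
finger_gap: 0.0134
```

Call:
step_arm(
  plan=[
    {"offset": [0,-2.5,0],"delta_rot": [0,0,0]},
    {"offset": [0,-5.5,0],"delta_rot": [0,0,0]},
    {"offset": [0,-8.5,0],"delta_rot": [0,0,0]},
    {"offset": [0,-11,0],"delta_rot": [0,0,0]},
    {"offset": [0,-12.5,0],"delta_rot": [0,0,0]},
  ],
)

```text
t: 3.52
position: [0.6006, 0.2403, 0.2399]
ee_rot: [0.999, -0.054, 0.0, -0.0]
wrist_force: [-5.8, -1.3, -0.9]
finger_gap: 0.0129
```

Call:
step_arm(
  plan=[
    {"offset": [0,-0.8,0],"delta_rot": [0,0,0]},
    {"offset": [0,-1.3,0],"delta_rot": [0,0,0]},
    {"offset": [0,-1.6,0],"delta_rot": [0,0,0]},
  ],
)

```text
t: 3.9
position: [0.6023, 0.256, 0.2399]
ee_rot: [0.999, -0.054, -0.0, -0.0]
wrist_force: [-4.5, -0.7, -1.4]
finger_gap: 0.0133
```

Call:
step_arm(
  plan=[
    {"offset": [0,-0.3,0],"delta_rot": [0,0,0]},
    {"offset": [0,-0.5,0],"delta_rot": [0,0,0]},
    {"offset": [0,-0.5,0],"delta_rot": [0,0,0]},
  ],
)

```text
t: 4.28
position: [0.6028, 0.2594, 0.2399]
ee_rot: [0.998, -0.055, -0.001, 0.002]
wrist_force: [-7.6, -17.3, 2.8]
finger_gap: 0.0135
```

Call:
step_arm(
  plan=[
    {"offset": [0,-0.3,0],"delta_rot": [0,0,0]},
    {"offset": [0,-0.3,0],"delta_rot": [0,0,0]},
  ],
)

```text
t: 4.53
position: [0.6032, 0.2602, 0.2399]
ee_rot: [0.998, -0.055, -0.002, 0.004]
wrist_force: [-11.1, -24.4, 4.5]
finger_gap: 0.013
```

A −24 N reaction shows the lid is against its stop. I'll release it and rise.

Call:
step_arm(
  plan=[
    {"offset": [0,0,0],"delta_rot": [0,0,0]},
    {"offset": [0,0,0],"delta_rot": [0,0,0]},
    {"offset": [0,0,-3],"delta_rot": [0,0,0]},
    {"offset": [0,0,-8],"delta_rot": [0,0,0]},
    {"offset": [0,0,-10],"delta_rot": [0,0,0]},
  ],
  hand=0.6,
)

```text
t: 5.15
position: [0.6037, 0.2612, 0.3434]
ee_rot: [0.998, -0.055, 0.001, 0.003]
wrist_force: [0.7, 1.3, 0.1]
finger_gap: 0.051
```

```bash
python3 - <<'E'
from h import *
for n in("side","scene"):
    c=r.capture(n); save(c,n+'1.png'); np.savez('/tmp/'+n+'1.npz',**c)
    P=cloud(c); Q=P[(P[...,2]>.080)&(P[...,2]<.094)&(c['depth']>0)&(abs(P[...,0]-.603)<.05)&(abs(P[...,1]-.26)<.05)]
    print(n,len(Q),Q.mean(0) if len(Q) else 0)
a=cv2.imread('pics/side1.png')[80:240,230:390]; b=cv2.imread('pics/scene1.png')[150:310,340:600]
a=cv2.resize(a,None,fx=3,fy=3); cv2.imwrite('pics/c1.png',a)
E
```

```text
side 226 [0.60242499 0.25468711 0.08595113]
scene 317 [0.60378252 0.25466042 0.0866962 ]
```

View pics/c1.png

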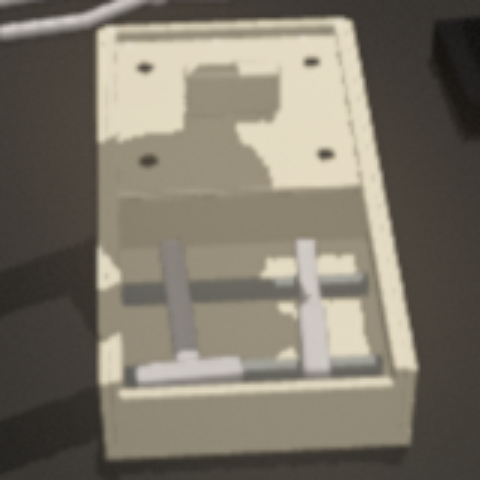

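The crop shows the lid at the far end. In the compartment, the T has its shaft from (172,240) to (187,360) and its crossbar at (190,370), on the near-left. The punch is on the right at (310,300).

```bash
python3 - <<'E'
from h import *
c=dict(np.load('/tmp/side1.npz'))
f=lambda u,v:np.round(world(c,230+u/3,80+v/3,z=.036),4)
print('free end',f(172,242),'bar centre',f(190,369),'bar ends',f(140,373),f(241,367))
E
python3 -c "
from h import *
go(.556,.085,.345,83.8)"
```

```text
free end [0.5498 0.1578 0.036 ] bar centre [0.5444 0.047  0.036 ] bar ends [0.5164 0.0486 0.036 ] [0.5729 0.0437 0.036 ]
off [-2.79 18.04 -0.13] rot [ 0.0061  0.0038 -1.5734] t 5.25 F [ 0.2  0.1 -0.5] pos [0.6037 0.2612 0.3426]
```

Call:
step_arm(
  plan=[
    {"offset": [-2.8,18,0],"delta_rot": [0,0,-1.573]},
    {"offset": [-2.8,18,0],"delta_rot": [0,0,-1.573]},
    {"offset": [-2.8,18,0],"delta_rot": [0,0,-1.573]},
    {"offset": [-2.8,18,0],"delta_rot": [0,0,-1.573]},
    {"offset": [-2.8,18,0],"delta_rot": [0,0,-1.573]},
  ],
  hand=0.3,
)

```text
t: 5.88
position: [0.5557, 0.0844, 0.3425]
ee_rot: [0.922, 0.387, -0.002, 0.003]
wrist_force: [-0.1, 0.9, 0.6]
finger_gap: 0.0257
```

```bash
python3 -c "
from h import *
go(.548,.09,.33,85)"
```

```text
off [-0.13 -0.95  1.25] rot [ 0.0016  0.0081 -0.6886] t 5.875 F [-0.1  0.9  0.6] pos [0.5557 0.0844 0.3425]
```

Call:
step_arm(
  plan=[
    {"offset": [-0.1,-1,1.2],"delta_rot": [0,0.008,-0.689]},
    {"offset": [-0.1,-1,1.2],"delta_rot": [0,0.008,-0.689]},
    {"offset": [-0.1,-1,1.2],"delta_rot": [0,0.008,-0.689]},
    {"offset": [-0.1,-1,1.2],"delta_rot": [0,0.008,-0.689]},
    {"offset": [-0.1,-1,1.2],"delta_rot": [0,0.008,-0.689]},
  ],
)

```text
t: 6.5
position: [0.5477, 0.0907, 0.3293]
ee_rot: [0.737, 0.675, -0.0, 0.0]
wrist_force: [-0.2, 0.2, -0.6]
finger_gap: 0.0258
```

```bash
python3 - <<'E'
from h import *
c=r.capture('wrist'); save(c,'w2.png'); np.savez('/tmp/w2.npz',**c); P=cloud(c)
m=(P[...,2]>.03)&(P[...,2]<.042)&(c['depth']>0)&(abs(P[...,0]-.547)<.034)&(P[...,1]>.03)&(P[...,1]<.175)
Q=P[m]; print(len(Q),np.median(Q[:,2]))
s=Q[(Q[:,1]>.075)&(Q[:,1]<.15)]
for y in np.arange(.06,.17,.01):
    k=Q[abs(Q[:,1]-y)<.005]; 
    if len(k)>5: print(round(y,3),len(k),np.round(np.percentile(k[:,0],[2,50,98]),4))
print('y range',np.percentile(Q[:,1],[.5,99.5]))
print(np.degrees(np.arctan(1/np.polyfit(s[:,1],s[:,0],1)[0])))
go(.548,.09,.33,85)
E
```

```text
5632 0.038243847969482714
0.06 851 [0.5142 0.5394 0.5681]
0.07 301 [0.5345 0.5411 0.5478]
0.08 320 [0.535  0.5418 0.5484]
0.09 328 [0.5355 0.5421 0.5489]
0.1 338 [0.5359 0.5426 0.5493]
0.11 355 [0.5365 0.5433 0.55  ]
0.12 359 [0.5369 0.5436 0.5502]
0.13 376 [0.5373 0.5441 0.5508]
0.14 390 [0.5378 0.5445 0.5513]
0.15 403 [0.5384 0.5451 0.5517]
0.16 357 [0.5388 0.5453 0.5521]
y range [0.04397864 0.16286414]
87.28096758063599
off [-0.06  0.03 -0.05] rot [ 0.0002  0.0007 -0.0027] t 6.55 F [-0.2 -0.4 -0. ] pos [0.5478 0.0906 0.3295]
```

View pics/w2.png

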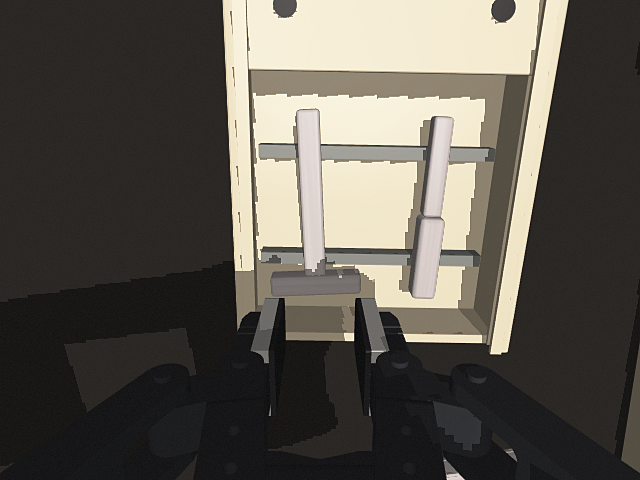

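The wrist view shows the T's shaft from (308,110) to (315,270), its crossbar at (316,282) and the punch at (430,210). The ribs are at rows 152 and 257. I'll cross-check the shaft's x with the other cameras.

```bash
python3 - <<'E'
from h import *
for n in('/tmp/side1','/tmp/scene1','/tmp/w2'):
    c=dict(np.load(n+'.npz'));P=cloud(c)
    m=(P[...,2]>.031)&(P[...,2]<.042)&(c['depth']>0)&(abs(P[...,0]-.547)<.028)&(abs(P[...,1]-.1)<.015)
    Q=P[m]; print(n,len(Q),np.round(np.percentile(Q[:,0],[2,50,98]),4) if len(Q)else 0,np.median(Q[:,2]))
    m=(P[...,2]>.059)&(P[...,2]<.068)&(c['depth']>0)&(abs(P[...,0]-.5)<.06)&(abs(P[...,1]-.1)<.015)
    Q=P[m]; print(' wall',len(Q),np.round(np.percentile(Q[:,0],[2,50,98]),4) if len(Q)else 0)
go(.5432,.094,.25,87.3)
E
```

```text
/tmp/side1 91 [0.5392 0.5459 0.5526] 0.03558420319339695
 wall 72 [0.4997 0.5059 0.5122]
/tmp/scene1 128 [0.538  0.5466 0.5519] 0.035872815059826896
 wall 79 [0.4981 0.5056 0.5116]
/tmp/w2 1021 [0.5359 0.5427 0.5496] 0.03828154949562177
 wall 1031 [0.4966 0.5031 0.5094]
off [ 0.3  -0.49  7.95] rot [ 0.0002  0.0007 -0.0429] t 6.55 F [-0.2 -0.4 -0. ] pos [0.5478 0.0906 0.3295]
```

Call:
step_arm(
  plan=[
    {"offset": [0.3,-0.32,5],"delta_rot": [0,0,-0.042]},
    {"offset": [0.3,-0.32,9],"delta_rot": [0,0,-0.042]},
    {"offset": [0.3,-0.32,9],"delta_rot": [0,0,-0.042]},
    {"offset": [0.3,-0.32,9],"delta_rot": [0,0,-0.042]},
  ],
)

```text
t: 7.05
position: [0.5454, 0.0938, 0.241]
ee_rot: [0.724, 0.689, 0.0, 0.001]
wrist_force: [0.0, 0.2, 0.5]
finger_gap: 0.0258
```

```bash
python3 - <<'E'
from h import *
c=r.capture('wrist'); save(c,'w3.png')
go(.5448,.0935,.190,87.3)
E
```

```text
off [-0.04 -0.08  5.14] rot [ 0.0027  0.0005 -0.0019] t 7.1 F [-0.3  0.7  0.8] pos [0.5454 0.0939 0.2414]
```

View pics/w3.png

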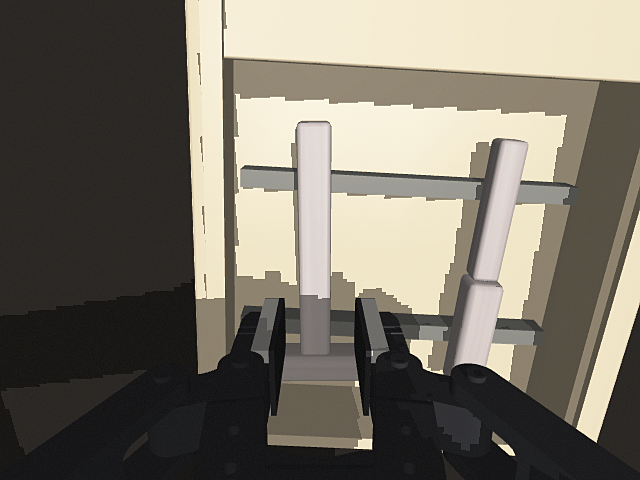

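The pads at cols 275 and 368 centre on 321. The shaft is at col 314, about 3 mm left, so I'll shift 2.5 mm and descend.

Call:
step_arm(
  plan=[
    {"offset": [0,-0.25,1],"delta_rot": [0,0,0]},
    {"offset": [0,-0.25,3],"delta_rot": [0,0,0]},
    {"offset": [0,-0.25,4.6],"delta_rot": [0,0,0]},
    {"offset": [0,-0.25,5.1],"delta_rot": [0,0,0]},
    {"offset": [0,-0.25,5.1],"delta_rot": [0,0,0]},
  ],
)

```text
t: 7.72
position: [0.5438, 0.0939, 0.1916]
ee_rot: [0.724, 0.69, 0.002, 0.002]
wrist_force: [1.1, -0.1, 12.7]
finger_gap: 0.0255
```

Call:
step_arm(
  plan=[
    {"offset": [0,0,0],"delta_rot": [0,0,0]},
    {"offset": [0,0,0],"delta_rot": [0,0,0]},
    {"offset": [0,0,0],"delta_rot": [0,0,0]},
    {"offset": [0,0,0],"delta_rot": [0,0,0]},
  ],
  hand=0,
  grip_force=50,
)

```text
t: 8.22
position: [0.5439, 0.094, 0.1918]
ee_rot: [0.724, 0.689, 0.002, 0.002]
wrist_force: [1.1, -0.3, 5.8]
finger_gap: 0.0128
```

Fingers closed on the shaft, with light rib contact on the way down. I'll lift slowly.

Call:
step_arm(
  plan=[
    {"offset": [0,0,-0.5],"delta_rot": [0,0,0]},
    {"offset": [0,0,-1.5],"delta_rot": [0,0,0]},
    {"offset": [0,0,-4],"delta_rot": [0,0,0]},
    {"offset": [0,0,-8],"delta_rot": [0,0,0]},
    {"offset": [0,0,-12],"delta_rot": [0,0,0]},
  ],
)

```text
t: 8.85
position: [0.543, 0.094, 0.3135]
ee_rot: [0.724, 0.689, 0.002, 0.002]
wrist_force: [0.2, 0.4, -1.6]
finger_gap: 0.0128
```

```bash
python3 - <<'E'
from h import *
c=r.capture('side'); save(c,'s2.png'); np.savez('/tmp/s2.npz',**c)
w=r.capture('wrist'); save(w,'w4.png')
a=c['frame'][60:300,200:440]; a=cv2.resize(a,(480,480)); b=cv2.resize(w['frame'],(320,240)); im=np.zeros((480,800,3),np.uint8); im[:,:480]=a; im[:240,480:]=b
cv2.imwrite('pics/c2.png',im[:,:,::-1])
P=cloud(c); Q=P[(P[...,2]>.080)&(P[...,2]<.092)&(c['depth']>0)&(abs(P[...,0]-.603)<.04)&(abs(P[...,1]-.256)<.02)]
print('tab',len(Q),Q.mean(0) if len(Q) else 0)
go(.61,-.23,.32,4.6)
E
```

```text
tab 36 [0.61850998 0.25311405 0.08571409]
off [-32.04   8.22  -0.23] rot [ 0.0101 -0.0093  1.4412] t 8.95 F [ 0.7  0.5 -0.6] pos [0.5437 0.0941 0.3168]
```

View pics/c2.png

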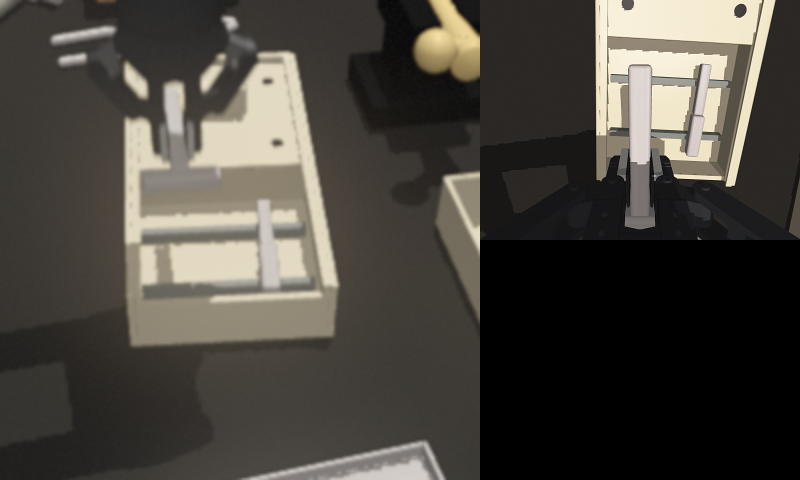

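The T is held, with its crossbar at (180,180) and free end at (172,90). The punch is still in the case at (268,245). Next I'll check T height and tilt in the hand, then travel to the tray.

```bash
python3 - <<'E'
from h import *
c=dict(np.load('/tmp/s2.npz'));P=cloud(c); d=c['depth']>0
m=d&(P[...,2]>.13)&(P[...,2]<.19)&(abs(P[...,0]-.543)<.04)&(P[...,1]>.03)&(P[...,1]<.18)
for y in np.arange(.04,.18,.01):
    k=P[m&(abs(P[...,1]-y)<.005)]; 
    if len(k)>4: print(round(y,3),len(k),np.round(np.percentile(k[:,2],[5,50,95]),4),np.round(np.percentile(k[:,0],[5,95]),4))
w=r.capture('wrist');P=cloud(w); d=w['depth']>0
m=d&(P[...,2]>.13)&(P[...,2]<.19)&(abs(P[...,0]-.543)<.006)
print('wrist')
for y in np.arange(.1,.18,.01):
    k=P[m&(abs(P[...,1]-y)<.005)]; 
    if len(k)>4: print(round(y,3),len(k),np.round(np.percentile(k[:,2],[5,50,95]),4))
go(.61,-.238,.30,94.6)
E
```

```text
0.04 262 [0.1452 0.1518 0.158 ] [0.5191 0.571 ]
0.05 187 [0.1476 0.1569 0.1584] [0.5148 0.5699]
0.06 52 [0.1544 0.1566 0.1582] [0.5197 0.551 ]
0.07 36 [0.1554 0.1571 0.1579] [0.5383 0.5509]
0.08 309 [0.1469 0.1711 0.1891] [0.5259 0.5654]
0.09 223 [0.1488 0.1648 0.1874] [0.522  0.5679]
0.1 51 [0.1556 0.1578 0.1866] [0.5394 0.5541]
0.11 29 [0.1553 0.1572 0.1585] [0.5422 0.5519]
0.12 25 [0.1555 0.1574 0.1588] [0.543  0.5534]
0.13 27 [0.1558 0.1572 0.1586] [0.5432 0.5536]
0.14 29 [0.1561 0.1574 0.1585] [0.5436 0.5539]
0.15 24 [0.1559 0.1569 0.1587] [0.5445 0.5552]
0.16 17 [0.1555 0.1568 0.1585] [0.5456 0.5553]
wrist
0.1 1112 [0.1624 0.1635 0.1831]
0.11 1201 [0.1609 0.1634 0.1795]
0.12 923 [0.162  0.1633 0.1642]
0.13 929 [0.1621 0.1632 0.1642]
0.14 949 [0.162  0.1633 0.1642]
0.15 950 [0.162  0.1632 0.1643]
0.16 908 [0.1604 0.1631 0.1642]
off [-32.84   8.27   1.51] rot [ 0.0097  0.0006 -0.1295] t 9.0 F [ 0.4  0.7 -2.7] pos [0.5434 0.0941 0.3143]
```

Call:
step_arm(
  plan=[
    {"offset": [-5,1.3,-2],"delta_rot": [0.005,0,-0.03]},
    {"offset": [-11,2.8,-1],"delta_rot": [0.01,0,-0.06]},
    {"offset": [-17,4.3,0],"delta_rot": [0.01,0,-0.09]},
    {"offset": [-23,5.8,0],"delta_rot": [0.01,0,-0.11]},
    {"offset": [-28,7.1,0],"delta_rot": [0.01,0,-0.129]},
  ],
)

```text
t: 9.62
position: [0.6003, -0.1914, 0.3137]
ee_rot: [0.678, 0.735, -0.001, -0.001]
wrist_force: [0.3, 1.4, -1.9]
finger_gap: 0.0127
```

```bash
python3 -c "
from h import *
go(.61,-.238,.22,94.6)"
```

```text
off [-4.72  0.61  9.37] rot [-0.0019 -0.0003 -0.0007] t 9.625 F [ 0.3  1.4 -1.9] pos [ 0.6003 -0.1914  0.3137]
```

Call:
step_arm(
  plan=[
    {"offset": [-2.5,0.3,1],"delta_rot": [-0.002,0,0]},
    {"offset": [-4.7,0.6,4],"delta_rot": [-0.002,0,0]},
    {"offset": [-4.7,0.6,7.5],"delta_rot": [-0.002,0,0]},
    {"offset": [-4.7,0.6,9.4],"delta_rot": [-0.002,0,0]},
    {"offset": [-4.7,0.6,9.4],"delta_rot": [-0.002,0,0]},
  ],
)

```text
t: 10.25
position: [0.6096, -0.2372, 0.2182]
ee_rot: [0.678, 0.735, -0.0, -0.001]
wrist_force: [-0.4, -0.3, -1.5]
finger_gap: 0.0129
```

```bash
python3 - <<'E'
from h import *
c=r.capture('side'); P=cloud(c)
a=cv2.resize(c['frame'][240:440,260:500],(720,600)); cv2.imwrite('pics/c3.png',a[:,:,::-1])
m=(c['depth']>0)&(P[...,2]>.04)&(P[...,2]<.075)&(abs(P[...,0]-.61)<.05)&(P[...,1]<-.15)&(P[...,1]>-.33)
for y in (-.28,-.27,-.21,-.2,-.19,-.18):
    k=P[m&(abs(P[...,1]-y)<.005)]
    if len(k)>3: print(y,len(k),np.round(np.percentile(k[:,2],[10,50,90]),4))
go(.61,-.238,.176,94.6)
E
```

```text
-0.28 308 [0.0603 0.0619 0.0634]
-0.27 113 [0.0587 0.0614 0.0634]
off [-0.07 -0.01  4.38] rot [-0.0002 -0.0005 -0.0002] t 10.3 F [-0.5  1.4 -0.6] pos [ 0.61   -0.2373  0.2198]
```

View pics/c3.png

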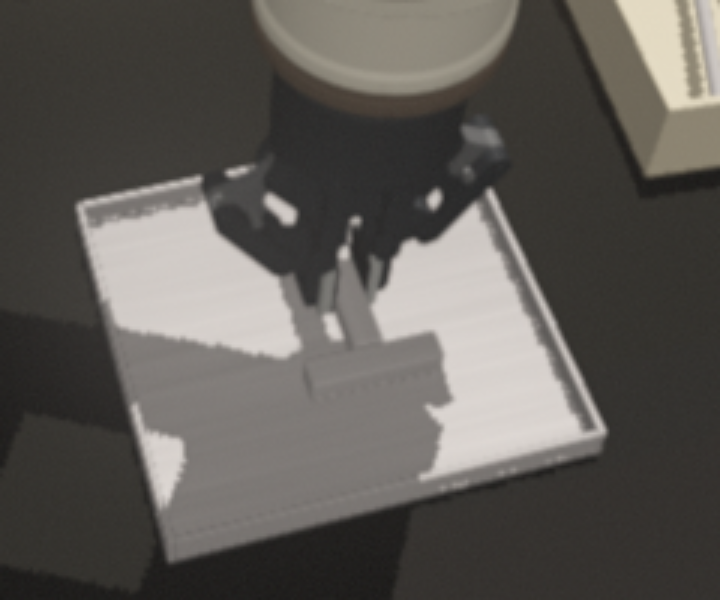

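The T is over the tray, its crossbar at (375,365), aligned and clear of the walls. Lowering slowly.

Call:
step_arm(
  plan=[
    {"offset": [0,0,1.5],"delta_rot": [0,0,0]},
    {"offset": [0,0,3],"delta_rot": [0,0,0]},
    {"offset": [0,0,4],"delta_rot": [0,0,0]},
    {"offset": [0,0,4.2],"delta_rot": [0,0,0]},
    {"offset": [0,0,4.2],"delta_rot": [0,0,0]},
  ],
)

```text
t: 10.92
position: [0.6101, -0.2374, 0.1779]
ee_rot: [0.678, 0.735, 0.0, -0.0]
wrist_force: [0.7, 0.2, -3.0]
finger_gap: 0.0127
```

Call:
step_arm(
  plan=[
    {"offset": [0,0,0.1],"delta_rot": [0,0,0]},
    {"offset": [0,0,0.2],"delta_rot": [0,0,0]},
    {"offset": [0,0,0.2],"delta_rot": [0,0,0]},
  ],
)

```text
t: 11.3
position: [0.6102, -0.2374, 0.1769]
ee_rot: [0.678, 0.735, 0.0, 0.0]
wrist_force: [-3.4, 1.6, 7.0]
finger_gap: 0.0129
```

```bash
python3 - <<'E'
from h import *
for n in('side','scene'):
    c=r.capture(n); P=cloud(c)
    R=(c['depth']>0)&(abs(P[...,0]-.612)<.025)&(abs(P[...,1]+.283)<.004)
    print(n,np.histogram(P[R][:,2],bins=np.arange(0,.03,.001))[0])
    k=P[(c['depth']>0)&(abs(P[...,0]-.56)<.02)&(abs(P[...,1]+.283)<.02)]; print(' floor',np.median(k[:,2]))
o=r.get_obs();print(o['position'],o['wrist_force'],o['torque'])
E
```

```text
side [ 0  8 15  7  3  0  0  0  1  1  1  2  2  2  0  1  1  2 11 33 68 49 34  6
  0  0  0  0  0]
 floor 0.3560637111935589
scene [ 0  0  0  0  0  0  0  0  0  0  0  0  0  0  0  0  0  0  1  8 37 49 37 16
  2  0  0  0  0]
 floor 0.3892287913125767
[ 0.61019436 -0.2374388   0.17685885] [-2.83690709  1.45464323  6.50924992] [ 0.21515624  0.5490886  -0.00995676]
```

The tips touch the floor with the T about 4 mm above it. I'll ease the grip gradually so it slides down instead of dropping.

Call:
step_arm(
  plan=[
    {"offset": [0,0,0],"delta_rot": [0,0,0]},
    {"offset": [0,0,0],"delta_rot": [0,0,0]},
  ],
  hand=0.145,
  grip_force=20,
)

```text
t: 11.65
position: [0.6102, -0.2375, 0.177]
ee_rot: [0.678, 0.735, 0.0, 0.0]
wrist_force: [-0.0, -0.4, -1.6]
finger_gap: 0.0129
```

Call:
step_arm(
  plan=[
    {"offset": [0,0,0],"delta_rot": [0,0,0]},
    {"offset": [0,0,0],"delta_rot": [0,0,0]},
  ],
  hand=0.152,
)

```text
t: 11.9
position: [0.6102, -0.2374, 0.1769]
ee_rot: [0.678, 0.735, 0.0, 0.0]
wrist_force: [-0.0, 0.3, -1.1]
finger_gap: 0.013
```

Call:
step_arm(
  plan=[
    {"offset": [0,0,0],"delta_rot": [0,0,0]},
    {"offset": [0,0,0],"delta_rot": [0,0,0]},
  ],
  hand=0.158,
)

```text
t: 12.15
position: [0.6102, -0.2375, 0.1769]
ee_rot: [0.678, 0.735, 0.0, 0.0]
wrist_force: [0.4, 0.1, -1.7]
finger_gap: 0.0135
```

```bash
cat > th.py <<'E'
from h import *
for n in('side','scene'):
    c=r.capture(n); P=cloud(c)
    for y,x in((-.283,.612),(-.19,.605)):
        R=(c['depth']>0)&(abs(P[...,0]-x)<.025)&(abs(P[...,1]-y)<.006)
        print(n,y,np.histogram(P[R][:,2],bins=np.arange(0,.03,.001))[0])
E
python3 th.py
```

```text
side -0.283 [  3  13  27  24  12   3   0   0   2   6  14   6   6   6  10   6   6  14
  24  58 102  82  32   7   1   0   0   0   0]
side -0.19 [ 1  4 12  8  4  1  0  0  0  0  0  0  0  0  0  0  0  0  0  0  0  0  0  0
  0  0  0  0  0]
scene -0.283 [ 0  0  1  0  0  1  0  0  0  0  0  1  0  0  0  0  0  1  0 12 37 61 70 32
  4  0  0  0  0]
scene -0.19 [ 1  5 18 52 29 12  2  0  0  2  3  1  3  2  3  2  3  2  3  2 14 18 19  7
  0  0  0  0  0]
```

The floor reaction is gone, so I'll lower a little more before opening.

Call:
step_arm(
  plan=[
    {"offset": [0,0,0.1],"delta_rot": [0,0,0]},
    {"offset": [0,0,0.25],"delta_rot": [0,0,0]},
    {"offset": [0,0,0.25],"delta_rot": [0,0,0]},
  ],
)

```text
t: 12.62
position: [0.6102, -0.2374, 0.1766]
ee_rot: [0.678, 0.735, 0.0, 0.001]
wrist_force: [-13.8, 7.0, 29.1]
finger_gap: 0.0134
```

```bash
python3 th.py
```

```text
side -0.283 [  8  14  23  24   8   1   1   1   8   4   8  10   3   8   6   2  14   8
  24  58 105  79  29   8   1   0   0   0   0]
side -0.19 [3 9 7 8 2 1 0 0 0 0 0 0 0 0 0 0 0 0 0 0 0 0 0 0 0 0 0 0 0]
scene -0.283 [ 0  0  1  1  0  0  0  0  0  0  1  0  0  0  0  0  0  0  2 15 42 86 62 15
  2  0  0  0  0]
scene -0.19 [ 1 12 22 37 35 12  1  0  1  1  0  6  3  4  1  2  2  2  3  4 12 21 16  4
  1  0  0  0  0]
```

The fingertips are definitely on the floor. I'll take off the pressure and open in tiny steps.

Call:
step_arm(
  plan=[
    {"offset": [0,0,-0.05],"delta_rot": [0,0,0]},
    {"offset": [0,0,-0.05],"delta_rot": [0,0,0]},
  ],
  hand=0.161,
)

```text
t: 12.98
position: [0.6103, -0.2374, 0.1773]
ee_rot: [0.678, 0.735, 0.0, 0.001]
wrist_force: [-0.2, 0.3, -1.6]
finger_gap: 0.0138
```

Call:
step_arm(
  plan=[
    {"offset": [0,0,0],"delta_rot": [0,0,0]},
    {"offset": [0,0,0],"delta_rot": [0,0,0]},
  ],
  hand=0.164,
)

```text
t: 13.22
position: [0.6103, -0.2374, 0.177]
ee_rot: [0.678, 0.735, 0.0, 0.001]
wrist_force: [-0.1, 0.5, -0.6]
finger_gap: 0.0144
```

```bash
python3 th.py
```

```text
side -0.283 [  3   6  12  10   7   5   9   7   6   6   7   5   4   5  21  59 103  79
  32  12   2   0   0   0   0   0   0   0   0]
side -0.19 [ 0  6 11  9  6  0  0  0  0  0  0  0  0  0  0  0  0  0  0  0  0  0  0  0
  0  0  0  0  0]
scene -0.283 [ 0  0  1  0  0  1  0  0  0  1  0  0  0  0  2  9 44 71 58 25  4  0  0  0
  0  0  0  0  0]
scene -0.19 [ 2  8 15 51 30 11  4  5  0  3  2  1  3  4  5  4 15 20 11  7  0  0  0  0
  0  0  0  0  0]
```

The T now lies flat, its top at 17 mm at both ends. I'll open further and retreat.

Call:
step_arm(
  plan=[
    {"offset": [0,0,0],"delta_rot": [0,0,0]},
    {"offset": [0,0,0],"delta_rot": [0,0,0]},
    {"offset": [0,0,-1],"delta_rot": [0,0,0]},
    {"offset": [0,0,-4],"delta_rot": [0,0,0]},
    {"offset": [0,0,-8],"delta_rot": [0,0,0]},
  ],
  hand=0.35,
)

```text
t: 13.95
position: [0.6099, -0.2373, 0.258]
ee_rot: [0.678, 0.735, 0.0, 0.0]
wrist_force: [0.7, -0.1, 0.2]
finger_gap: 0.0301
```

Call:
step_arm(
  plan=[
    {"offset": [-2,5,-6],"delta_rot": [0,0,0]},
    {"offset": [-4,-10,-9],"delta_rot": [0,0,0]},
    {"offset": [-6,-16,-9],"delta_rot": [0,0,0]},
    {"offset": [-8,-20,-9],"delta_rot": [0,0,0]},
    {"offset": [-8,-20,-9],"delta_rot": [0,0,0]},
  ],
)

```text
t: 14.58
position: [0.4171, -0.3324, 0.3488]
ee_rot: [0.678, 0.735, 0.0, 0.001]
wrist_force: [0.7, -1.4, 0.5]
finger_gap: 0.0298
```

```bash
python3 - <<'E'
from h import *
for n in('side','scene'):
    c=r.capture(n); save(c,n+'9.png'); P=cloud(c)
    Q=P[(P[...,2]>.080)&(P[...,2]<.094)&(c['depth']>0)&(abs(P[...,0]-.603)<.05)&(abs(P[...,1]-.256)<.04)]
    print(n,'tab',len(Q),Q.mean(0) if len(Q) else 0)
    Q=P[(P[...,2]>.052)&(P[...,2]<.0585)&(c['depth']>0)&(abs(P[...,0]-.6)<.06)&(P[...,1]<.34)&(P[...,1]>.1)]
    print(' lid y near edge, T:',np.percentile(Q[:,1],[0.5,99.5]))
print(r.get_obs()['t'],r.get_obs()['position'])
E
python3 th.py
```

```text
side tab 178 [0.60944204 0.2537679  0.08559981]
 lid y near edge, T: [0.17162762 0.33763441]
scene tab 314 [0.60360772 0.25473643 0.08661771]
 lid y near edge, T: [0.17182621 0.33907714]
14.675 [ 0.4150611  -0.33378445  0.34958717]
side -0.283 [ 2 12  7 11  9  4 12  7  9  6  9  8  6  4 19 63 97 73 37 12  0  0  0  0
  0  0  0  0  0]
side -0.19 [11 29 40 51 17  5  1  1  3  0  2  1  1  0  4 16 25 16  7  3  0  0  0  0
  0  0  0  0  0]
scene -0.283 [ 0  0  0  0  1  1  0  0  0  0  0  0  1  0  1 13 38 73 57 30  3  1  0  0
  0  0  0  0  0]
scene -0.19 [ 1  5 23 44 31 15  4  1  1  3  5  1  1  2  3  4 16 17 15  6  2  1  0  0
  0  0  0  0  0]
```

View pics/side9.png

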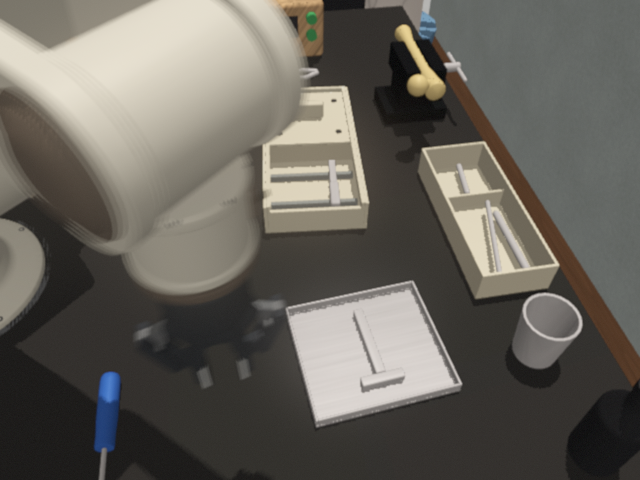

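The T lies flat in the tray, crossbar at (382,378) and shaft up to (360,312). The lid looks open and the punch is untouched. The tab travelled about 4 mm less than the gripper did, so there's time to check the lid is at its stop with a gentle push from behind the tab.

```bash
python3 -c "
from h import *
go(.598,.205,.35,84)"
```

```text
off [52.19 22.12 -0.15] rot [0.0021 0.0013 0.1829] t 14.775 F [0.7 0.5 0.3] pos [ 0.4182 -0.3326  0.3488]
```

Call:
step_arm(
  plan=[
    {"offset": [52.2,22.1,-0.2],"delta_rot": [0,0,0.183]},
    {"offset": [52.2,22.1,-0.2],"delta_rot": [0,0,0.183]},
    {"offset": [52.2,22.1,-0.2],"delta_rot": [0,0,0.183]},
    {"offset": [52.2,22.1,-0.2],"delta_rot": [0,0,0.183]},
    {"offset": [52.2,22.1,-0.2],"delta_rot": [0,0,0.183]},
  ],
  hand=0,
)

```text
t: 15.4
position: [0.5166, -0.0387, 0.3495]
ee_rot: [0.743, 0.67, 0.001, 0.001]
wrist_force: [1.5, -0.6, 0.0]
finger_gap: -0.0003
```

```bash
python3 -c "
from h import *
go(.598,.205,.35,84)"
```

```text
off [25.08  5.58 -0.06] rot [0.0027 0.001  0.0013] t 15.4 F [ 1.5 -0.6  0. ] pos [ 0.5166 -0.0387  0.3495]
```

Call:
step_arm(
  plan=[
    {"offset": [25,5.6,0],"delta_rot": [0,0,0]},
    {"offset": [25,5.6,0],"delta_rot": [0,0,0]},
    {"offset": [25,5.6,0],"delta_rot": [0,0,0]},
    {"offset": [25,5.6,0],"delta_rot": [0,0,0]},
    {"offset": [25,5.6,0],"delta_rot": [0,0,0]},
  ],
)

```text
t: 16.02
position: [0.5984, 0.2091, 0.3486]
ee_rot: [0.741, 0.671, 0.0, 0.001]
wrist_force: [-0.7, 0.1, 0.7]
finger_gap: 0.0002
```

```bash
python3 -c "
from h import *
go(.598,.205,.240,84)"
```

```text
off [-0.41 -0.02 10.86] rot [0.0017 0.0004 0.0062] t 16.025 F [-0.7  0.1  0.7] pos [0.5984 0.2091 0.3486]
```

Call:
step_arm(
  plan=[
    {"offset": [-0.4,0,5],"delta_rot": [0,0,0]},
    {"offset": [-0.4,0,9],"delta_rot": [0,0,0]},
    {"offset": [-0.4,0,10.6],"delta_rot": [0,0,0]},
    {"offset": [-0.4,0,10.6],"delta_rot": [0,0,0]},
  ],
)

```text
t: 16.52
position: [0.5983, 0.2053, 0.2425]
ee_rot: [0.741, 0.672, -0.0, 0.001]
wrist_force: [-0.3, 0.5, 0.4]
finger_gap: 0.0001
```

Call:
step_arm(
  plan=[
    {"offset": [0.8,0,0],"delta_rot": [0,0,0]},
    {"offset": [1.6,0,0],"delta_rot": [0,0,0]},
    {"offset": [2.3,0,0],"delta_rot": [0,0,0]},
    {"offset": [2.6,0,0],"delta_rot": [0,0,0]},
    {"offset": [2.6,0,0],"delta_rot": [0,0,0]},
  ],
)

```text
t: 17.15
position: [0.6008, 0.2314, 0.2425]
ee_rot: [0.741, 0.672, -0.0, 0.001]
wrist_force: [0.2, 0.1, 0.3]
finger_gap: 0.0003
```

Call:
step_arm(
  plan=[
    {"offset": [0.3,0,0],"delta_rot": [0,0,0]},
    {"offset": [0.5,0,0],"delta_rot": [0,0,0]},
    {"offset": [0.5,0,0],"delta_rot": [0,0,0]},
  ],
)

```text
t: 17.52
position: [0.6013, 0.2364, 0.2425]
ee_rot: [0.741, 0.672, -0.0, 0.001]
wrist_force: [-0.2, 0.5, 0.3]
finger_gap: -0.0
```

Call:
step_arm(
  plan=[
    {"offset": [0.2,0,0],"delta_rot": [0,0,0]},
    {"offset": [0.4,0,0],"delta_rot": [0,0,0]},
    {"offset": [0.4,0,0],"delta_rot": [0,0,0]},
  ],
)

```text
t: 17.9
position: [0.6017, 0.2405, 0.2424]
ee_rot: [0.741, 0.672, -0.0, 0.001]
wrist_force: [0.1, 0.3, -0.2]
finger_gap: 0.0001
```

Call:
step_arm(
  plan=[
    {"offset": [0.2,0,0],"delta_rot": [0,0,0]},
    {"offset": [0.4,0,0],"delta_rot": [0,0,0]},
    {"offset": [0.4,0,0],"delta_rot": [0,0,0]},
  ],
)

```text
t: 18.27
position: [0.6021, 0.2421, 0.2424]
ee_rot: [0.741, 0.671, -0.003, 0.002]
wrist_force: [-6.4, -30.0, 8.0]
finger_gap: 0.0002
```

The push went straight from free to a hard 30 N stop, so the lid is against its stop. I'll retreat.

Call:
step_arm(
  plan=[
    {"offset": [-1,0,0],"delta_rot": [0,0,0]},
    {"offset": [-2,0,0],"delta_rot": [0,0,0]},
    {"offset": [-2,0,-4],"delta_rot": [0,0,0]},
    {"offset": [-2,0,-9],"delta_rot": [0,0,0]},
    {"offset": [-2,0,-12],"delta_rot": [0,0,0]},
  ],
)

```text
t: 18.9
position: [0.6003, 0.2228, 0.3653]
ee_rot: [0.741, 0.671, -0.001, 0.003]
wrist_force: [0.8, 0.8, -1.0]
finger_gap: 0.0
```

```bash
python3 - <<'E'
from h import *
c=r.capture('scene'); save(c,'end.png'); P=cloud(c)
Q=P[(P[...,2]>.080)&(P[...,2]<.094)&(c['depth']>0)&(abs(P[...,0]-.603)<.05)&(abs(P[...,1]-.256)<.04)]
print('tab',Q.mean(0)); o=r.get_obs(); print(o['t'],o['position'],o['wrist_force'])
E
python3 th.py
```

```text
tab [0.6036735  0.25483434 0.08673524]
18.95 [0.60040717 0.2229383  0.36883423] [0.43380092 0.23777861 4.01180644]
side -0.283 [ 5 11 11 10  7  6  9  5  9  4  4 12  7 14 29 58 87 80 34 12  3  0  0  0
  0  0  0  0  0]
side -0.19 [ 2 32 52 50 17  6  2  1  1  2  0  1  2  0  8 14 22 19  7  0  0  0  0  0
  0  0  0  0  0]
scene -0.283 [ 0  0  2  0  0  0  1  0  0  0  1  0  0  0  4  6 48 68 58 29  4  0  0  0
  0  0  0  0  0]
scene -0.19 [ 1  7 21 44 26 17  3  3  1  1  2  4  3  0  3 12 13 21 11  5  0  0  0  0
  0  0  0  0  0]
```

View pics/end.png

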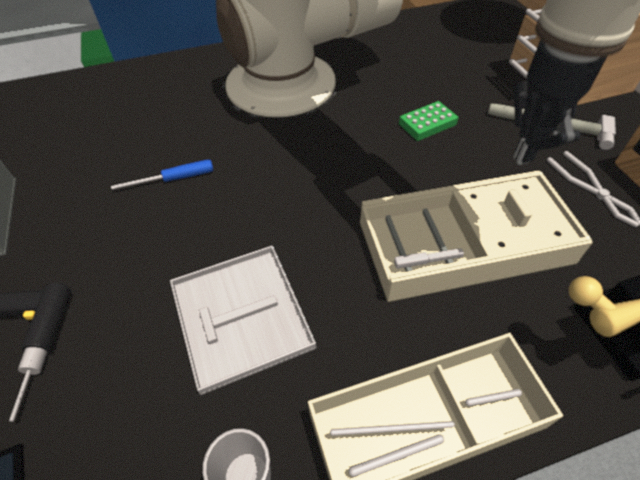

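The lid is fully over the closed half, with its tab at (517,208). The T lies flat in the tray at (237,312), the punch is still in the case at (430,258), and the gripper is clear.

```bash
python3 -c "
from h import *
print(r.hand_in())"
```

```text
the job is handed in; nothing more can be done
None
```

I slid the lid open to its stop, lifted the T-handle out of the case and set it flat in the steel tray, then handed the job in at about 19 s.

- **Lid:** I gripped the tab and pulled until the lid hit something solid, with about 24 N of resistance. The cameras showed the tab had moved only about 141 mm and the gripper about 146 mm. To settle that, I pushed from behind the tab afterwards. It met a hard stop at about 30 N, and the tab's position did not change, so the lid is against its stop. A 141 mm slide means the lid would have started about 19 mm open, which is within the stated 0 to 20 mm.
- **Picking up the T:** The fingers touched something on the way down with about 13 N, probably a rib of the case. The T came out level.
- **Setting it down:** The fingertips reached the tray floor while the T was still about 4 mm above it. I then pressed down to about 29 N before backing off. I opened the grip in tiny steps, and the T came down those last 4 mm. I could not tell whether it slid or fell freely.
- **Final checks:** The T's top reads about 17 mm at both ends, which is right for lying flat on the 3 mm floor. It is clear of the tray walls, the punch is still in the case, and the gripper is touching nothing.

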